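# Poise the router over the start hole

### The arm

A 6-joint arm with a two-finger parallel gripper is mounted at the origin on the work surface. World frame = base frame: x ahead of the robot, y to its left, z up, the work surface at z = 0. Lengths are in m, angles in rad, forces in N, time in s.
With the tool pointing down it reaches from about 0.225 to 0.875 m from the base axis. Payload 3.4 kg.
Tool frame: the origin (TCP) lies between the finger pads; the fingertips stand 8 mm ahead of it and the grasp point (between the pads) lies 11 mm behind it; z points along the fingers, y is the line along which they close (so a half turn about z gives the same grasp; the last joint's range is limited). The gripper opens to 85 mm and grips with 20 to 120 N. Pads are 22 mm wide; open, the fingers measure 114 mm over their backs; the gripper's body (76 mm by 85 mm) begins 54 mm behind the grasp point. The pads swing forward as they close: fully open they stand 13 mm farther back than shut.
Start: joints at [-1.391, 0.276, 1.505, -0, 1.361, -0.121], TCP at [0.17, -0.549, 0.239] pointing down, gripper open.
Joint ranges: [-2.89, 2.89], [-0.75, 2.08], [0.22, 2.7], [-1.18, 4.32], [0.11, 2.71], [-2.7, 2.7]. Speed limits (rad/s): [2.57, 2.57, 3.14, 3.14, 3.14, 3.14].

### API

Orientations are given as a unit quaternion [w, x, y, z].
In Python, from rig import manip, optics, finder gives the robot as it stands.
- The arm moves only by the tool servo_tool, never from a script. Its argument "increments" is a list of rows, each a list of 7 numbers: the shift along the tool's x, y, z in cm, then the turn, a rotation vector about the tool's x, y, z in degrees, then the closure, from -1 (fully open) to 1 (shut). In form: [[x, y, z, rx, ry, rz, gripper], ...]. A call has exactly 5 rows; each row shifts and turns the commanded pose from where the row before left it, along the tool's axes as they then stand; what a row does not reach is not made up. A row lasts 1/10 s, in which the tool goes at most 50 mm and 8.59 degrees, less where a joint would pass 70% of its speed; a pose out of reach is approached as far as the arm can. A call is refused whole if a number of a shift passes 5 or a number of a turn 8.59, either way. A call with a gripper value outside its range is refused whole. The fingers move at their own pace and stop on an object; "squeeze" is the grip in N (left out, the last holds). Time passes only in rows, so rows that do not move let the fingers close, or fill a call up. It gives the time, the measured TCP pose, the force, the opening and the grip force at its end, in the units of the state.
- manip.get_state(): the state, without advancing time (a new reading comes with each control period).
- optics.get_image(name): name is "scene" or "side" or "wrist"; returns the picture (480x640x3 uint8, red, green, blue); there is no depth.
- optics.get_calibration(name): a dict with "fov_y" (degrees; the focal length in pixels is half the picture's height over the tangent of half this angle, whatever the lens; pixels are square), "cx", "cy" (the principal point, pixels), "world_to_cam" (4x4, takes a point from world to camera coordinates). Camera axes: x right, y down, z forward; pixel columns grow to the right and rows downward; lengths in m; the calibration is good to about 2 mm. A picture is of the moment at which its call begins: read the wrist's pose just before it. get_calibration takes no time and is no camera call; for the wrist camera it gives the pose at the moment of the call.
- manip.sign_off(): hands the job in; it is judged then, once.
Trained networks look in the newest picture that a camera, given by its name, has taken for a name from the list of things; names that differ only in an ending like _2 or _b are one class to them, and where a whole thing is asked for, a point or a joint stands for the part that bears it (a point fixed in the world has none). Each returns a list of dicts, best first, with "p" (0 to 1); they miss things now and then, are a little off and sometimes report something else, mostly with a low value. They report only what shows in the picture. A call takes as long as a camera call. They do not tell look-alikes from the thing itself.
- finder.silhouettes(label, camera): "region" (480x640 bool, what is visible of it) and "box" ([centre column, centre row, width, height] in pixels, round what is visible of it).
- finder.tip_of(label, camera): "at" ([column, row] in pixels: a listed point, or the origin of a listed thing).
The state is a dict: "clock": time; "qpos": joint angles; "qd": joint speeds; "effort": joint torques, N m; "position": TCP position; "ee_rot": TCP orientation; "contact_force": force on the tool from outside, world axes, zero at the start; "moment": the same for the moment, N m; "width": finger opening in m; "gripper_force": force on a finger pad.
Only numpy, scipy, OpenCV 4.12 (cv2) and the standard library are available. Lean on these libraries where they do the work, as an engineer would, in place of code of your own. Each camera call takes 0.05 s, during which the arm holds its last target. There are 200 camera calls.

### The job

Pick up the small cordless router from its plywood rest, carry it over to the clamped panel without touching the panel, batten or clamps or shifting anything else on the bench, and get it ready to plunge: upright, the long sides of its frosted foot parallel to the dark guide batten, its bit centred over the drilled start hole with the tip about 10 mm above the panel. Finish there, still holding the router steady in the air, with it touching nothing else.

Things in the scene. Friction and masses are not known exactly. Their poses are not given: they have to be found in the camera images.
- router: cordless router, about 0.6 kg, standing on the rest. Frosted clear rectangular foot 110 mm (x) by 80 mm (y), 8 mm thick; above it two steel rods, a carriage bar and two black 34 mm ball handles centred at x = +-80 mm, z = 88 mm. A 6 mm steel bit sticks out 10 mm below the foot. Origin: centre of the foot's underside; z up along the bit's axis, x along the foot's long sides. It may face either way along the batten
- router_grip (a point): point on the router's axis to grip it at, 178 mm above the router's origin: round motor body 46 mm in diameter, with a black rubber sleeve, plain from 112 mm to its top at 206 mm above the origin
- bit_tip (a point): lower end of the router's bit, on the router's axis, 10 mm below the router's origin
- rest: plywood parking block fixed to the bench, 150 mm (x) by 120 mm (y), 18 mm high, with a 34 mm through hole in its middle for the bit; the router's foot stands on it. Origin: centre of its underside. May be on either side of the bench
- workpiece: pale wooden panel 260 mm (x) by 150 mm (y), 20 mm thick, lying on four blue grip discs, upper face 45 mm above the bench, with a guide batten clamped on it; all fixed to the bench. Origin: at bench height, straight under the start hole, which is in the middle of the panel; z up, x along the batten. May be on either side of the bench
- start_hole (a point): centre of the mouth of the drilled start hole, level with the panel's upper face: 18 mm in diameter, 12 mm deep, dark inside; a pencilled slot outline runs from it along the workpiece's +x and a pencilled cross line along its y
- batten (a point): middle of the upper face of the dark guide batten: 260 mm long (along the workpiece's x), 30 mm wide, 10 mm thick, lying on the panel from y = +42 to +72 mm of the workpiece. Blue bar clamps hold both ends: at 100 mm either way along x stand spindles with 24 mm thick wooden handles up to 154 mm above the bench, at 147 mm steel bars up to 152 mm
- gouge_rack: loose wooden rack with seven short gouges, handles up, standing between the rest and the panel; leave alone. 160 mm (x) by 72 mm (y), handle tops 104 mm above the bench. Origin: centre of its underside
- bit_box: loose open blue plastic box with compartments of small accessories; leave alone. 110 mm (x) by 160 mm (y), 42 mm high. Origin: centre of its underside
- offcut: loose dark wooden offcut lying flat; leave alone. 85 by 150 by 18 mm. Origin: centre of its underside
- mallet: loose round carver's mallet standing on its head, handle up; leave alone. Head 68 mm in diameter, 75 mm high, handle 23 mm thick, 175 mm high in all. Origin: centre of its underside
Not all that is in view belongs to the job. Of the things that look like the router, the middle-sized one is meant.

How it is judged:
On the way:
1. the router is lifted clear of its rest (bit tip at least 20 mm above the block) (z of bit_tip in the frame of rest above 0.038 m and contact force between router and rest below 0.1 N and contact force between the fingers and router above 2 N), for 0.1 s.
At the end, for the whole second after the job is handed in: The router is held in the fingers and still, touching nothing else; the bit's tip is 4 to 18 mm above the panel's face and within 6 mm (horizontally) of the start hole's centre; the router is within 0.09 rad of upright and its foot's long sides within 0.14 rad of parallel to the batten (horizontal distance between bit_tip and start_hole below 0.006 m and z of bit_tip in the frame of start_hole between 0.004 and 0.018 m and angle between router's own z axis and vertical below 0.09 rad and angle between the x axis of router and the x axis of workpiece, either way round below 0.14 rad and contact force between the fingers and router above 2 N and contact force between router and workpiece below 0.1 N and contact force between router and rest below 0.1 N and contact force between router and gouge_rack below 0.1 N and linear speed of router below 0.02 m/s and angular speed of router below 0.15 rad/s); the arm keeps its last pose, push and grip.
It fails at once if the router touches the panel, batten or clamps (over 0.5 N) (contact force between router and workpiece above 0.5 N).
It fails at once if the robot touches the panel, batten or clamps (over 0.5 N) (contact force between any of the arm, the fingers and workpiece above 0.5 N).
It fails at once if the gouge rack is shifted by more than 10 mm or tipped (distance of gouge_rack from where it was at the start of the episode above 0.01 m or angle between gouge_rack's own z axis and vertical above 0.15 rad).
It fails at once if the blue box, the offcut or the mallet is shifted by more than 10 mm (distance of any of bit_box, offcut, mallet from where it was at the start of the episode above 0.01 m).
It also fails if it takes over 45 s, if anything falls off the work surface, if the arm or the gripper's body presses on something with over 40 N, if the wrist force passes 120 N, or if a joint passes its speed limit or range.

## Working session

There is one attempt and no reset: what is moved stays moved. The work goes in short steps, Python scripts to look and compute and a tool call to move; the robot and the scene stay as the last step left them, time stands still between calls to the robot, and variables do not carry over. Pictures are saved under pics/ and viewed, at most 10 in all, crops included, and the job is handed in when it is done.

Besides the shell and the picture viewer there is one more tool, called as name([rows], argument=value, ...), one row to a line, values as JSON. servo_tool: Moves the arm, as the interface text tells. Its arguments: {"type":"object","properties":{"increments":{"type":"array","items":{"type":"array","items":{"type":"number"}}},"squeeze":{"type":"number"}},"required":["increments"]}

```bash
ls; mkdir -p pics; python3 - <<'E'
from rig import manip, optics, finder
import cv2, numpy as np
for c in ("scene","side"):
    im=optics.get_image(c); cv2.imwrite(f"pics/{c}0.png",im[:,:,::-1])
    k=optics.get_calibration(c); print(c,k["fov_y"],k["cx"],k["cy"],np.round(k["world_to_cam"],3).tolist(),[x for x in k])
    for l in ("router","router_grip","bit_tip","rest","workpiece","start_hole","batten","gouge_rack","mallet"):
        print(l,[(np.round(d["at"]).tolist(),round(d["p"],2)) for d in finder.tip_of(l,c)])
print(manip.get_state())
E
```

```text
pics
scene 49.18397954370989 319.48080453061493 235.52397748135132 [[-0.024, 1.0, 0.006, -0.067], [0.58, 0.019, -0.815, -0.191], [-0.815, -0.016, -0.58, 1.512], [0.0, 0.0, 0.0, 1.0]] ['fov_y', 'cx', 'cy', 'world_to_cam']
router [([399.0, 272.0], 0.88), ([492.0, 289.0], 0.68), ([434.0, 208.0], 0.66), ([288.0, 265.0], 0.27)]
router_grip [([506.0, 240.0], 0.69), ([448.0, 109.0], 0.62), ([410.0, 202.0], 0.61)]
bit_tip [([433.0, 214.0], 0.92), ([490.0, 296.0], 0.85), ([400.0, 274.0], 0.67)]
rest [([402.0, 278.0], 0.77)]
workpiece [([166.0, 275.0], 0.75)]
start_hole [([166.0, 258.0], 0.73), ([411.0, 202.0], 0.58)]
batten [([192.0, 255.0], 0.58)]
gouge_rack [([286.0, 264.0], 0.56)]
mallet [([152.0, 368.0], 0.86)]
side 53.13972324476302 317.39748206125824 236.03908389800662 [[-0.998, -0.061, 0.011, 0.487], [-0.052, 0.744, -0.666, 0.071], [0.033, -0.666, -0.746, 1.288], [0.0, 0.0, 0.0, 1.0]] ['fov_y', 'cx', 'cy', 'world_to_cam']
router [([288.0, 406.0], 0.77), ([317.0, 331.0], 0.64), ([431.0, 386.0], 0.56)]
router_grip [([314.0, 288.0], 0.87), ([338.0, 254.0], 0.71), ([292.0, 362.0], 0.68), (
[... 434 characters left out ...]
1.0, 'qpos': array([-1.39100434e+00,  2.75852782e-01,  1.50490666e+00,  2.29391623e-05,
        1.36068525e+00, -1.21001045e-01]), 'qd': array([-3.28639277e-04,  9.37811274e-04,  1.63062485e-04, -1.88598887e-03,
        6.33167855e-05,  2.07963556e-04]), 'effort': array([ 2.19288355e-03, -4.16653740e+01, -2.46102297e+01, -4.09494646e-05,
        2.95063182e-04, -1.95386747e-06]), 'position': array([ 0.17036709, -0.54921279,  0.2393523 ]), 'ee_rot': array([7.36151022e-05, 9.88712101e-01, 1.49827817e-01, 1.33869384e-05]), 'contact_force': array([-0.11661429,  0.07953322,  0.29897427]), 'moment': array([-0.01151322,  0.06718297,  0.04062089]), 'gripper_force': 0.0, 'width': 0.08543292471859829}
```

View pics/scene0.png

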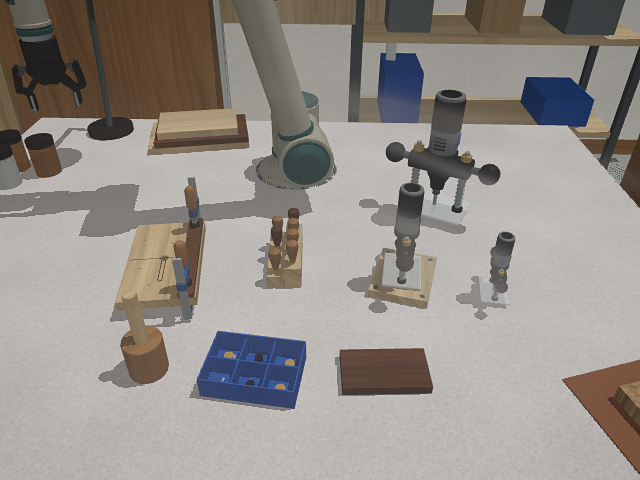

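View pics/side0.png

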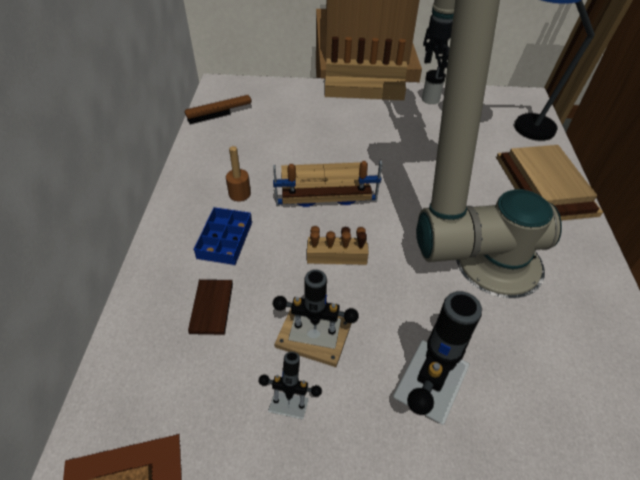

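The scene picture shows three router look-alikes: a large one at (434,208), one on the plywood rest at (399,272) and a small one at (492,289). The middle-sized one on the rest fits. The panel is at (166,258) with the batten on its right side, and the rack stands between at (286,264).

```bash
cat > h.py <<'E'
from rig import manip, optics, finder
import cv2, numpy as np
def K(k):
    f=240/np.tan(np.radians(k["fov_y"])/2); return np.array([[f,0,k["cx"]],[0,f,k["cy"]],[0,0,1]])
def P(k): return K(k)@np.array(k["world_to_cam"])[:3]
def tri(ka,pa,kb,pb):
    X=cv2.triangulatePoints(P(ka),P(kb),np.array(pa,float).reshape(2,1),np.array(pb,float).reshape(2,1)).ravel(); return X[:3]/X[3]
def plane(k,p,z):
    M=np.array(k["world_to_cam"]); R,t=M[:3,:3],M[:3,3]
    d=R.T@np.linalg.inv(K(k))@np.array([p[0],p[1],1.]); c=-R.T@t
    return c+d*(z-c[2])/d[2]
def proj(k,X): q=P(k)@np.append(X,1); return q[:2]/q[2]
E
python3 - <<'E'
from h import *
s=optics.get_calibration("scene"); d=optics.get_calibration("side")
np.set_printoptions(precision=4,suppress=True)
for n,a,b in (("grip",(410,202),(314,288)),("router",(399,272),(317,331)),("bit",(400,274),(315,333)),("rest",(402,278),(313,334)),("hole",(166,258),(324,179)),("wp",(166,275),(323,192)),("batten",(192,255),(327,190)),("rack",(286,264),(337,255))): print(n,tri(s,a,d,b))
print("hole plane",plane(s,(166,258),.045),plane(d,(324,179),.045))
print("grip plane",plane(s,(410,202),.196),plane(d,(314,288),.196))
print("router plane",plane(s,(399,272),.018),plane(d,(317,331),.018))
h1,h2=plane(d,(280,304),.106),plane(d,(351,316),.106); print("handles",h1,h2,np.degrees(np.arctan2(*(h1-h2)[1::-1])))
print("big",plane(s,(434,208),0),"small",plane(s,(492,289),0))
im=optics.get_image("scene"); a=cv2.resize(im[170:320,350:550],(800,600),interpolation=cv2.INTER_CUBIC)
im2=optics.get_image("side"); b=cv2.resize(im2[150:220,260:400],(800,400),interpolation=cv2.INTER_CUBIC)
cv2.imwrite("pics/r.png",a[:,:,::-1]);cv2.imwrite("pics/p.png",b[:,:,::-1])
E
```

```text
grip [0.4809 0.2521 0.1914]
router [0.4735 0.2481 0.0125]
bit [0.4774 0.2508 0.0095]
rest [0.4832 0.2534 0.005 ]
hole [ 0.4846 -0.2427  0.0493]
wp [ 0.4849 -0.248  -0.0011]
batten [ 0.4739 -0.1912  0.0513]
rack [ 0.4349  0.0032 -0.0016]
hole plane [ 0.481  -0.2434  0.045 ] [ 0.4843 -0.2503  0.045 ]
grip plane [0.4861 0.2496 0.196 ] [0.4817 0.2578 0.196 ]
router plane [0.479  0.2461 0.018 ] [0.4741 0.2527 0.018 ]
handles [0.5579 0.242  0.106 ] [0.4    0.2625 0.106 ] -7.396235133784515
big [0.195  0.3657 0.    ] small [0.5067 0.4383 0.    ]
```

View pics/r.png

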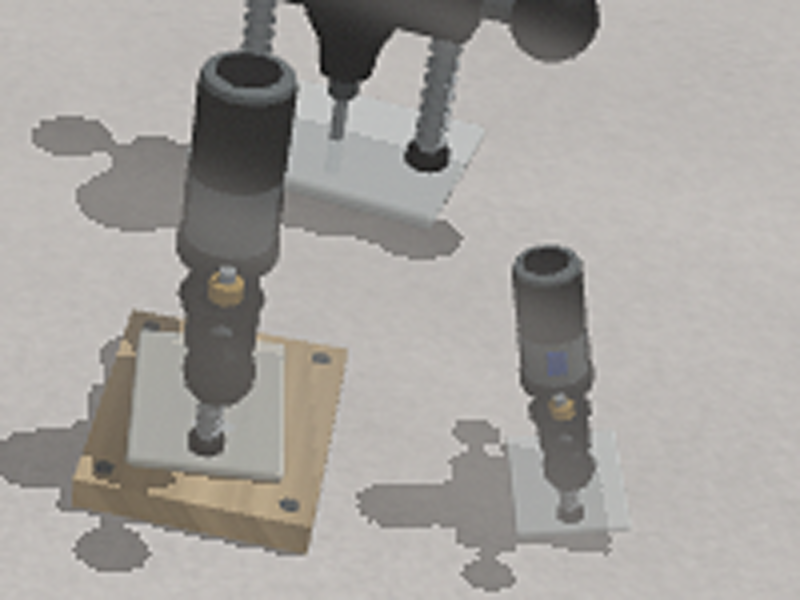

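View pics/p.png

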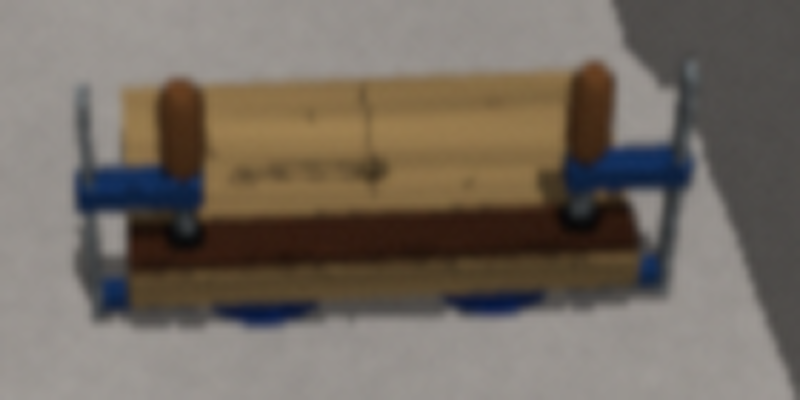

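The crops confirm it: the router on the plywood rest is the middle-sized one. On the panel, the start hole is at about (325,180) in the side view, with the batten on its near side. Next I move over the panel for a wrist look.

servo_tool([
  [2,-1,-3.5,0,0,0,-1],
  [3.5,-2,-2.5,0,0,0,-1],
  [4,-2.5,-1.5,0,0,0,-1],
  [4,-2.5,-1.5,0,0,0,-1],
  [4,-2.5,-1.5,0,0,0,-1],
])

```text
clock: 1.6
position: [0.3072, -0.3957, 0.3451]
ee_rot: [0.0, 0.989, 0.149, 0.0]
contact_force: [2.3, -1.1, 0.1]
width: 0.0852
gripper_force: 0.0
```

servo_tool([
  [4,-2.5,-1.5,0,0,0,-1],
  [4,-2.5,-1,0,0,0,-1],
  [4,-2.5,-1,0,0,0,-1],
  [3,-2.5,0,0,0,0,-1],
  [0,0,0,0,0,0,-1],
])

```text
clock: 2.1
position: [0.4222, -0.2532, 0.38]
ee_rot: [-0.001, 0.988, 0.153, 0.001]
contact_force: [-0.4, -1.8, 0.0]
width: 0.0855
gripper_force: 0.0
```

```bash
python3 - <<'E'
from h import *
np.set_printoptions(precision=4,suppress=True)
st=manip.get_state(); print(st["position"],st["ee_rot"],st["qpos"])
k=optics.get_calibration("wrist"); im=optics.get_image("wrist"); cv2.imwrite("pics/w1.png",im[:,:,::-1])
print(proj(k,np.array([.483,-.246,.045])))
for l in ("start_hole","batten","workpiece"):
    for q in finder.tip_of(l,"wrist"): print(l,q["at"],q["p"],plane(k,q["at"],{"start_hole":.045,"batten":.055,"workpiece":0}[l]))
E
```

```text
[ 0.4222 -0.2532  0.38  ] [-0.0005  0.9882  0.1531  0.0013] [-0.6835  0.0992  1.3925  0.0027  1.6489  0.5802]
[333.3263 135.9322]
start_hole [333.6, 134.2] 0.84 [ 0.4849 -0.2457  0.045 ]
batten [279.8, 124.8] 0.6 [ 0.4766 -0.1868  0.055 ]
batten [122.4, 110.2] 0.34 [ 0.4399 -0.0215  0.055 ]
workpiece [335.0, 134.3] 0.6 [ 0.4853 -0.2486  0.    ]
```

View pics/w1.png

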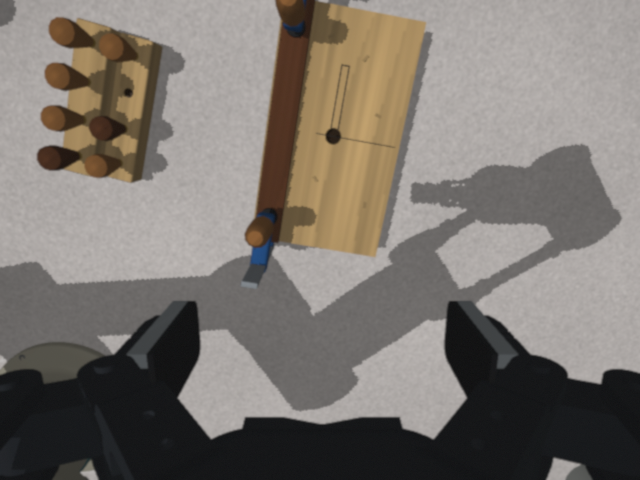

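The wrist view shows the start hole at (333,135), the pencil line running up along the panel, the batten on the left and the rack at (100,100). Next I compute the panel yaw and head for the router.

```bash
python3 - <<'E'
from h import *
k=optics.get_calibration("wrist")
a=lambda p,q,z:np.degrees(np.arctan2(*(plane(k,p,z)-plane(k,q,z))[1::-1]))
print(plane(k,(333.5,135.5),.045),a((426,22),(376,256),.045),a((314,10),(282,238),.055),a((317,133),(394,147),.045)-90)
E
```

```text
[ 0.47975054 -0.25179986  0.045     ] 7.589199722830574 8.07082730698576 7.229345692392187
```

servo_tool([
  [1.5,-3.5,0,0,0,0,-1],
  [1.9,-4.2,0,0,0,0,-1],
  [1.9,-4.2,0,0,0,0,-1],
  [1.9,-4.2,0,0,0,0,-1],
  [1.9,-4.2,0,0,0,0,-1],
])

```text
clock: 2.8
position: [0.4466, -0.0363, 0.3792]
ee_rot: [0.0, 0.989, 0.148, -0.0]
contact_force: [1.0, -0.6, 0.3]
width: 0.0854
gripper_force: 0.0
```

servo_tool([
  [1.9,-4.2,0,0,0,0,-1],
  [1.9,-4.2,0,0,0,0,-1],
  [1.9,-4.2,0,0,0,0,-1],
  [1.9,-4.2,0,0,0,0,-1],
  [0,0,0,0,0,0,-1],
])

```text
clock: 3.3
position: [0.4702, 0.1502, 0.3786]
ee_rot: [-0.001, 0.988, 0.152, -0.0]
contact_force: [0.1, -0.7, -0.7]
width: 0.0851
gripper_force: 0.0
```

```bash
python3 - <<'E'
from h import *
np.set_printoptions(precision=4,suppress=True)
st=manip.get_state(); print(st["position"],st["ee_rot"],st["qpos"])
k=optics.get_calibration("wrist"); im=optics.get_image("wrist"); cv2.imwrite("pics/w2.png",im[:,:,::-1])
for l,z in (("router_grip",.196),("router",.018),("rest",0)):
    for q in finder.tip_of(l,"wrist"): print(l,q["at"],q["p"],plane(k,q["at"],z))
R=np.array(cv2.Rodrigues(np.zeros(3))[0]); from scipy.spatial.transform import Rotation as Ro
w,x,y,z=st["ee_rot"]; print(Ro.from_quat([x,y,z,w]).inv().apply(np.array([.482,.2525,.185])-st["position"])*100)
E
```

```text
[0.4702 0.1502 0.3786] [-0.0013  0.9884  0.152  -0.0002] [0.1662 0.1021 1.3924 0.0026 1.6474 1.4321]
router_grip [68.4, 62.7] 0.79 [0.5223 0.36   0.196 ]
router_grip [198.9, 164.7] 0.78 [0.4796 0.2536 0.196 ]
router_grip [637.6, 276.2] 0.31 [ 0.4999 -0.1112  0.196 ]
router [120.2, 315.4] 0.88 [0.226  0.3548 0.018 ]
router [102.2, 62.6] 0.83 [0.5276 0.4296 0.018 ]
router [243.7, 152.5] 0.59 [0.4796 0.2525 0.018 ]
router [244.7, 150.2] 0.34 [0.4825 0.2521 0.018 ]
[ 4.1983 -9.3542 19.3827]
```

View pics/w2.png

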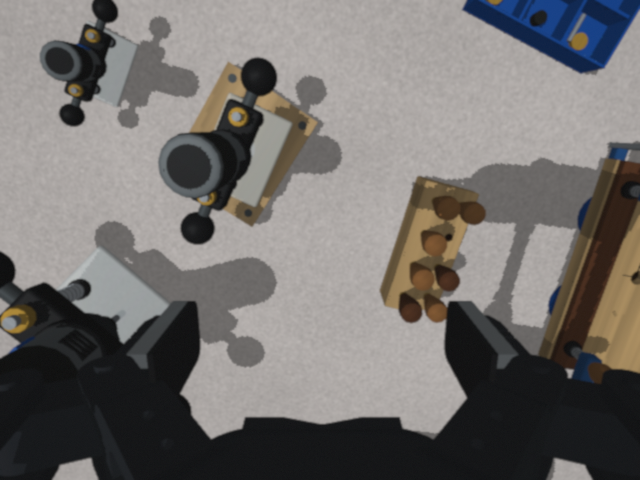

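This view shows the middle router on its rest, grip at (199,165) and handles at (258,77) and (197,229). The small and large ones stay clear to the left and lower left.

servo_tool([
  [1.8,-4.2,0,0,0,0,-1],
  [1.8,-4.2,0,0,0,0,-1],
  [0.4,-1,3,0,0,0,-1],
  [0,0,4,0,0,0,-1],
  [0,0,2,0,0,0,-1],
])

```text
clock: 4.0
position: [0.4792, 0.2461, 0.2862]
ee_rot: [0.001, 0.989, 0.149, -0.002]
contact_force: [0.4, -1.1, 0.7]
width: 0.0853
gripper_force: 0.0
```

```bash
python3 - <<'E'
from h import *
from scipy.spatial.transform import Rotation as Ro
np.set_printoptions(precision=4,suppress=True)
st=manip.get_state(); w,x,y,z=st["ee_rot"]; R=Ro.from_quat([x,y,z,w])
print(st["position"],R.as_matrix(),R.inv().apply(np.array([.480,.253,.185])-st["position"])*100)
d=optics.get_calibration("side"); optics.get_image("side")
for q in finder.tip_of("router_grip","side"): print(q["at"],q["p"],plane(d,q["at"],.196))
E
```

```text
[0.4792 0.2461 0.2862] [[ 0.9558  0.294  -0.0042]
 [ 0.294  -0.9558 -0.0023]
 [-0.0047  0.001  -1.    ]] [ 0.3297 -0.6437 10.115 ]
[312.0, 284.3] 0.94 [0.4864 0.2488 0.196 ]
[290.8, 364.2] 0.75 [0.5127 0.4297 0.196 ]
[422.3, 305.1] 0.75 [0.2627 0.2848 0.196 ]
```

servo_tool([
  [0.2,-0.55,2,0,0,0,-1],
  [0,0,3.5,0,0,0,-1],
  [0,0,3,0,0,0,-1],
  [0,0,1.7,0,0,0,-1],
  [0,0,0,0,0,0,-1],
])

```text
clock: 4.6
position: [0.4801, 0.2523, 0.1864]
ee_rot: [0.001, 0.989, 0.149, -0.001]
contact_force: [-0.7, -0.5, -0.1]
width: 0.0857
gripper_force: 0.0
```

servo_tool([
  [0,0,0,0,0,0,1],
  [0,0,0,0,0,0,1],
  [0,0,0,0,0,0,1],
  [0,0,0,0,0,0,1],
  [0,0,0,0,0,0,1],
], squeeze=60)

```text
clock: 5.1
position: [0.4817, 0.254, 0.1894]
ee_rot: [0.0, 0.989, 0.15, 0.002]
contact_force: [0.4, -2.4, 6.2]
width: 0.045
gripper_force: 60.8
```

servo_tool([
  [0,0,0,0,0,0,1],
  [0,0,-1,0,0,0,1],
  [0,0,-2,0,0,0,1],
  [0,0,-3,0,0,0,1],
  [0,0,-3,0,0,0,1],
])

```text
clock: 5.6
position: [0.479, 0.2541, 0.2773]
ee_rot: [0.0, 0.989, 0.15, -0.002]
contact_force: [0.8, -0.3, -4.6]
width: 0.0446
gripper_force: 62.1
```

servo_tool([
  [0,0,-3,0,0,0,1],
  [0,0,-3,0,0,0,1],
  [0,0,-3,0,0,0,1],
  [0,0,-2,0,0,0,1],
  [0,0,0,0,0,0,1],
])

```text
clock: 6.1
position: [0.4809, 0.2548, 0.39]
ee_rot: [-0.001, 0.989, 0.15, 0.003]
contact_force: [0.2, 0.1, -5.0]
width: 0.0446
gripper_force: 62.3
```

```bash
python3 - <<'E'
from h import *
st=manip.get_state(); print(st["position"],st["qpos"],st["gripper_force"],st["width"])
s=optics.get_calibration("scene"); d=optics.get_calibration("side")
a=optics.get_image("scene")[60:340,300:560]; b=optics.get_image("side")[140:420,200:460]
cv2.imwrite("pics/l.png",np.hstack([cv2.resize(a,(400,431)),cv2.resize(b,(400,431))])[:,:,::-1])
E
```

```text
[0.48088825 0.2547797  0.39004233] [3.59098084e-01 1.79790778e-01 1.27161125e+00 3.66515367e-04
 1.68500168e+00 1.62876470e+00] 62.31109142303467 0.04463424404680028
```

View pics/l.png

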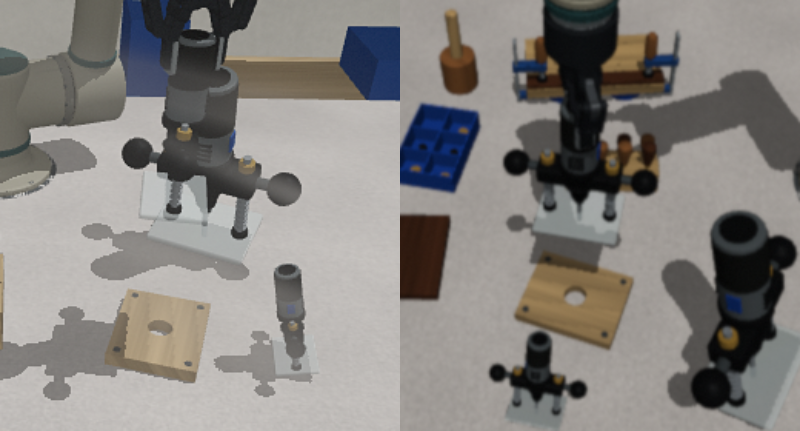

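Lifted cleanly; the handles show in the side view at about (276,245) and (359,258).

```bash
python3 - <<'E'
from h import *
from scipy.spatial.transform import Rotation as Ro
d=optics.get_calibration("side"); s=optics.get_calibration("scene")
h=[plane(d,p,.306) for p in ((276,245.3),(358.6,258.3))]; print(h,np.degrees(np.arctan2(*(h[0]-h[1])[1::-1])))
st=manip.get_state(); w,x,y,z=st["ee_rot"]; R=Ro.from_quat([x,y,z,w])
print(st["clock"],st["position"],R.as_matrix(),R.inv().apply(np.array([.484,-.247,.39])-st["position"])*100)
E
```

```text
[array([0.55607539, 0.24194043, 0.306     ]), array([0.39837067, 0.26302171, 0.306     ])] -7.613910728496545
6.2 [0.47961135 0.2541806  0.38627183] [[ 9.55030684e-01  2.96500928e-01 -1.89532345e-03]
 [ 2.96500576e-01 -9.55032558e-01 -4.70659920e-04]
 [-1.94964670e-03 -1.12469829e-04 -9.99998093e-01]] [-14.44163088  47.9944606   -0.35005978]
```

servo_tool([
  [-0.5,1.6,0,0,0,0,1],
  [-0.9,3,0,0,0,0,1],
  [-1.2,4,0,0,0,0,1],
  [-1.2,4,0,0,0,0,1],
  [-1.2,4,0,0,0,0,1],
])

```text
clock: 6.7
position: [0.4803, 0.0785, 0.3854]
ee_rot: [0.0, 0.989, 0.15, -0.002]
contact_force: [0.8, 0.5, -5.1]
width: 0.0449
gripper_force: 62.7
```

servo_tool([
  [-1.2,4,0,0,0,0,1],
  [-1.2,4,0,0,0,0,1],
  [-1.2,4,0,0,0,0,1],
  [-1.2,4,0,0,0,0,1],
  [-1.2,4,0,0,0,0,1],
])

```text
clock: 7.2
position: [0.4819, -0.13, 0.3855]
ee_rot: [-0.001, 0.989, 0.15, -0.002]
contact_force: [1.1, 0.4, -5.6]
width: 0.0448
gripper_force: 62.7
```

servo_tool([
  [-1.2,4,0,0,0,0,1],
  [-0.9,3,0,0,0,0,1],
  [-0.6,2,0,0,0,-5,1],
  [0,0,0,0,0,-5,1],
  [0,0,0,0,0,-5,1],
])

```text
clock: 7.7
position: [0.4828, -0.2232, 0.3849]
ee_rot: [-0.002, 0.961, 0.278, -0.002]
contact_force: [-0.2, -0.6, -5.7]
width: 0.0451
gripper_force: 63.2
```

servo_tool([
  [0,0,0,0,0,0,1],
  [0,0,0,0,0,0,1],
  [0,0,0,0,0,0,1],
  [0,0,0,0,0,0,1],
  [0,0,0,0,0,0,1],
])

```text
clock: 8.2
position: [0.4845, -0.2218, 0.3873]
ee_rot: [0.0, 0.961, 0.278, -0.0]
contact_force: [0.1, 0.4, -5.3]
width: 0.0448
gripper_force: 63.1
```

```bash
python3 - <<'E'
from h import *
from scipy.spatial.transform import Rotation as Ro
np.set_printoptions(precision=4,suppress=True)
s=optics.get_calibration("scene"); d=optics.get_calibration("side")
st=manip.get_state(); w,x,y,z=st["ee_rot"]; R=Ro.from_quat([x,y,z,w])
print(st["clock"],st["position"],R.as_matrix(),R.inv().apply(np.array([.484,-.247,.31])-st["position"])*100)
a=optics.get_image("scene"); b=optics.get_image("side")
for l in ("bit_tip","router","router_grip","start_hole"):
    for c in ("scene","side"): print(l,c,[(q["at"],round(q["p"],2)) for q in finder.tip_of(l,c)])
im=np.hstack([cv2.resize(a[80:330,60:310],(400,400),interpolation=cv2.INTER_CUBIC),cv2.resize(b[40:220,230:410],(400,400),interpolation=cv2.INTER_CUBIC)])
cv2.imwrite("pics/m.png",im[:,:,::-1])
E
```

```text
8.2 [ 0.4845 -0.2218  0.3873] [[ 0.8459  0.5334 -0.0001]
 [ 0.5334 -0.8459 -0.0001]
 [-0.0001  0.0001 -1.    ]] [-1.3841  2.1107  7.7278]
bit_tip scene [([432.2, 212.9], 0.97), ([490.1, 293.9], 0.75), ([159.6, 191.8], 0.69), ([254.6, 376.0], 0.47)]
bit_tip side [([325.7, 137.8], 0.98), ([428.1, 385.3], 0.95), ([285.7, 406.4], 0.62)]
router scene [([157.4, 187.5], 0.86), ([434.9, 208.5], 0.73), ([488.9, 290.3], 0.66), ([403.8, 277.2], 0.3)]
router side [([326.1, 138.8], 0.95), ([430.8, 383.3], 0.56)]
router_grip scene [([143.1, 96.1], 0.77), ([487.2, 240.8], 0.67), ([436.7, 124.8], 0.62)]
router_grip side [([326.0, 77.1], 0.98), ([421.0, 304.5], 0.81), ([289.3, 365.7], 0.69)]
start_hole scene [([163.0, 258.7], 0.9)]
start_hole side [([324.9, 176.0], 0.75), ([327.3, 138.3], 0.4)]
```

View pics/m.png

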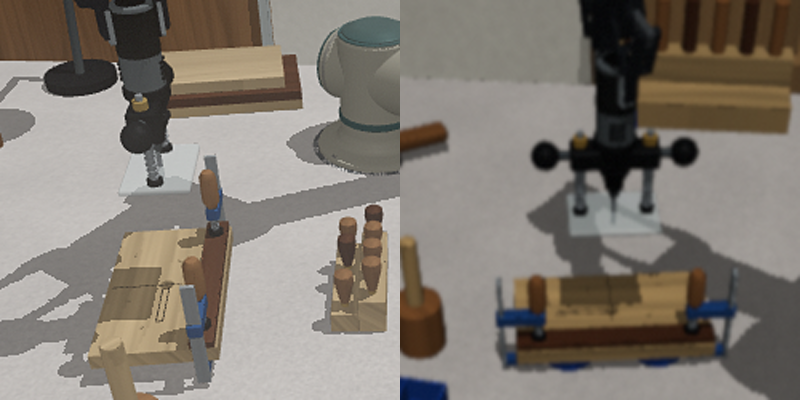

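The router hangs over the panel (bit at scene (160,192), side (326,138)), with its foot about parallel to the batten. I move onto the hole axis and descend partway.

servo_tool([
  [-0.7,1,0,0,0,0,1],
  [-0.7,1.1,1.5,0,0,0,1],
  [0,0,3,0,0,0,1],
  [0,0,3,0,0,0,1],
  [0,0,1,0,0,0,1],
])

```text
clock: 9.2
position: [0.4821, -0.2472, 0.2989]
ee_rot: [-0.002, 0.961, 0.277, -0.002]
contact_force: [0.5, 0.9, -6.7]
width: 0.045
gripper_force: 63.4
```

servo_tool([
  [0,0,0,0,0,0,1],
  [0,0,0,0,0,0,1],
  [0,0,0,0,0,0,1],
  [0,0,0,0,0,0,1],
  [0,0,0,0,0,0,1],
])

```text
clock: 9.7
position: [0.4842, -0.2474, 0.3033]
ee_rot: [0.001, 0.961, 0.278, 0.001]
contact_force: [-0.1, 0.1, -6.3]
width: 0.0449
gripper_force: 63.4
```

```bash
cat > look.py <<'E'
from h import *
import sys
from scipy.spatial.transform import Rotation as Ro
np.set_printoptions(precision=4,suppress=True)
C={c:optics.get_calibration(c) for c in ("scene","side")}
st=manip.get_state(); w,x,y,z=st["ee_rot"]; R=Ro.from_quat([x,y,z,w])
print(st["clock"],st["position"],st["ee_rot"],st["gripper_force"])
IM={c:optics.get_image(c) for c in C}
g=st["position"]+[0,0,.011]; tip=g-[0,0,.188]
for l,X in (("bit_tip",tip),("router",tip+[0,0,.01]),("router_grip",g),("start_hole",np.array([.484,-.247,.045]))):
    pp={}
    for c in C:
        e=proj(C[c],X); q=[q for q in finder.tip_of(l,c) if np.hypot(*(q["at"]-e))<20]
        if q: pp[c]=q[0]["at"]; print(l,c,"exp",e,"got",q[0]["at"],round(q[0]["p"],2),plane(C[c],q[0]["at"],X[2]))
    if len(pp)==2: print(l,"TRI",tri(C["scene"],pp["scene"],C["side"],pp["side"]))
im=np.hstack([cv2.resize(IM["scene"][140:300,90:250],(400,400),interpolation=cv2.INTER_CUBIC),cv2.resize(IM["side"][80:220,255:395],(400,400),interpolation=cv2.INTER_CUBIC)])
cv2.imwrite(sys.argv[1],im[:,:,::-1])
E
python3 look.py pics/n.png
```

```text
9.7 [ 0.4842 -0.2474  0.3033] [0.0008 0.9607 0.2777 0.0006] 63.425753116607666
bit_tip scene exp [156.9578 226.8065] got [156.6, 225.9] 0.64 [ 0.481  -0.2489  0.1263]
bit_tip side exp [324.5615 158.2408] got [323.2, 159.2] 0.67 [ 0.4879 -0.2428  0.1263]
bit_tip TRI [ 0.487  -0.2454  0.128 ]
router scene exp [156.0832 222.6597] got [153.5, 221.9] 0.81 [ 0.4817 -0.2532  0.1363]
router side exp [324.6379 155.4761] got [326.5, 158.2] 0.62 [ 0.4783 -0.2356  0.1363]
router TRI [ 0.4773 -0.253   0.129 ]
router_grip scene exp [138.7074 140.2785] got [138.8, 144.0] 0.64 [ 0.4993 -0.2426  0.3143]
router_grip side exp [326.151  100.6733] got [324.4, 98.2] 0.59 [ 0.4893 -0.2585  0.3143]
router_grip TRI [ 0.4902 -0.248   0.3143]
start_hole scene exp [163.9186 258.8446] got [164.0, 258.9] 0.79 [ 0.4842 -0.2468  0.045 ]
start_hole side exp [324.03   179.7387] got [323.7, 176.9] 0.95 [ 0.4856 -0.2597  0.045 ]
start_hole TRI [ 0.4867 -0.2475  0.0504]
```

View pics/n.png

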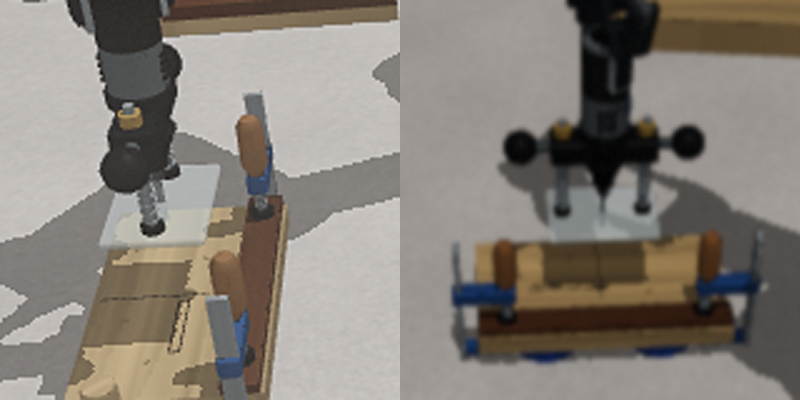

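The router is upright over the hole: triangulated bit (0.487,-0.245), hole (0.487,-0.2475), both matching the kinematics. I check yaw and descend most of the way.

```bash
python3 - <<'E'
from h import *
d=optics.get_calibration("side")
a=lambda p,q,z:np.degrees(np.arctan2(*(plane(d,p,z)-plane(d,q,z))[1::-1]))
print(a((297,131.5),(355.8,129.7),.224),a((283,191.3),(371.5,187.8),.055))
E
```

```text
7.246541101068588 7.461632705325366
```

servo_tool([
  [0,0,1.5,0,0,0,1],
  [0,0,1.5,0,0,0,1],
  [0,0,1.5,0,0,0,1],
  [0,0,1,0,0,0,1],
  [0,0,0,0,0,0,1],
])

```text
clock: 10.7
position: [0.483, -0.2466, 0.2458]
ee_rot: [-0.001, 0.961, 0.278, -0.001]
contact_force: [-0.6, -0.2, -5.0]
width: 0.0445
gripper_force: 63.4
```

servo_tool([
  [0,0,0,0,0,0,1],
  [0,0,0,0,0,0,1],
  [0,0,0,0,0,0,1],
  [0,0,0,0,0,0,1],
  [0,0,0,0,0,0,1],
])

```text
clock: 11.2
position: [0.484, -0.2472, 0.2476]
ee_rot: [0.0, 0.961, 0.278, 0.0]
contact_force: [-0.2, -0.2, -5.5]
width: 0.0446
gripper_force: 63.4
```

```bash
python3 look.py pics/o.png; python3 - <<'E'
from h import *
k=optics.get_calibration("wrist"); im=optics.get_image("wrist"); 
for l in ("start_hole","bit_tip","router"): print(l,[(q["at"],round(q["p"],2)) for q in finder.tip_of(l,"wrist")])
print(proj(k,np.array([.484,-.247,.045])))
a=cv2.imread("pics/o.png"); cv2.imwrite("pics/o.png",np.vstack([a[:300],cv2.resize(im[:,:,::-1],(800,600))[0:300]]))
E
```

```text
11.2 [ 0.484  -0.2472  0.2476] [0.0003 0.9607 0.2776 0.0002] 63.42381834983826
bit_tip scene exp [161.7468 249.0202] got [162.3, 250.2] 0.94 [ 0.4879 -0.245   0.0706]
bit_tip side exp [324.2263 173.1361] got [323.6, 174.0] 0.61 [ 0.4856 -0.2432  0.0706]
bit_tip TRI [ 0.4856 -0.2458  0.0687]
router scene exp [160.9244 245.1185] got [156.5, 244.0] 0.69 [ 0.4804 -0.2573  0.0806]
router side exp [324.2987 170.5316] got [325.2, 172.3] 0.69 [ 0.4809 -0.2395  0.0806]
router TRI [ 0.4795 -0.2553  0.075 ]
router_grip scene exp [144.6437 167.8767] got [147.4, 170.1] 0.92 [ 0.4923 -0.2396  0.2586]
router_grip side exp [325.7273 119.0759] got [322.9, 116.7] 0.81 [ 0.492  -0.2575  0.2586]
router_grip TRI [ 0.4928 -0.2413  0.2632]
start_hole scene exp [163.9186 258.8446] got [162.2, 258.0] 0.88 [ 0.4813 -0.2513  0.045 ]
start_hole side exp [324.03   179.7387] got [323.0, 179.4] 0.88 [ 0.4872 -0.2483  0.045 ]
start_hole TRI [ 0.4865 -0.2484  0.0475]
start_hole []
bit_tip [([322.5, 217.9], 0.94)]
router [([325.3, 220.3], 0.7)]
[322.61167415 211.18977443]
```

View pics/o.png

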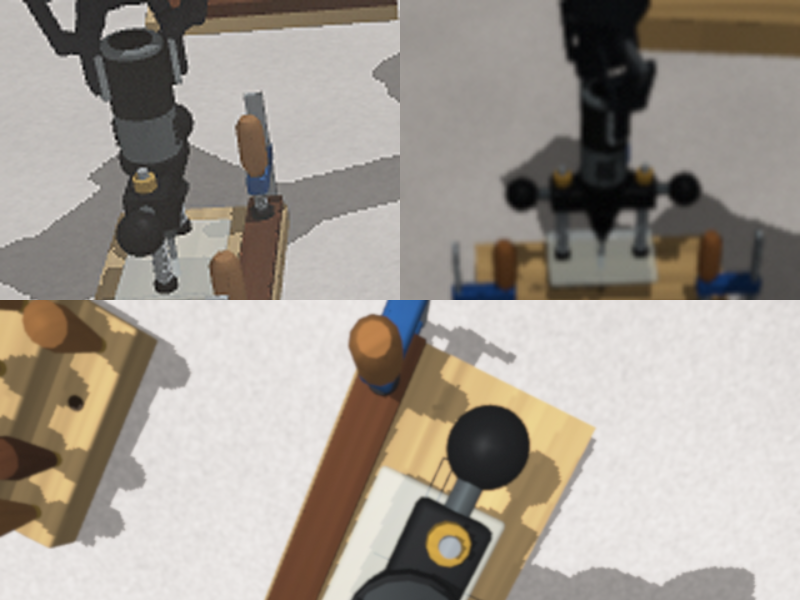

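The foot is parallel to the batten in the wrist view. I check the alignment relative to the panel's corner (475,104) using the foot corners (310,134), (402,176) and the ball (390,118).

```bash
python3 - <<'E'
from h import *
np.set_printoptions(precision=4,suppress=True)
k=optics.get_calibration("wrist"); t=np.radians(7.4); R=np.array([[np.cos(t),-np.sin(t)],[np.sin(t),np.cos(t)]])
for n,p,o,z in (("hole by panel corner",(475.2,104),(.13,-.075),.045),("router footL",(309.6,134.4),(.055,.04),.087),("router footR",(402.4,176),(.055,-.04),.087),("router ball",(390.4,117.6),(.08,0),.167)):
    print(n,plane(k,p,z)[:2]-R@np.array(o))
E
```

```text
hole by panel corner [ 0.4816 -0.2449]
router footL [ 0.4829 -0.2524]
router footR [ 0.4836 -0.2447]
router ball [ 0.4838 -0.2476]
```

servo_tool([
  [0,0,0.4,0,0,0,1],
  [0,0,0.4,0,0,0,1],
  [0,0,0.4,0,0,0,1],
  [0,0,0.2,0,0,0,1],
  [0,0,0,0,0,0,1],
])

```text
clock: 12.4
position: [0.4836, -0.247, 0.2327]
ee_rot: [-0.0, 0.961, 0.278, -0.0]
contact_force: [-0.2, -0.7, -5.7]
width: 0.0449
gripper_force: 63.6
```

servo_tool([
  [0,0,0,0,0,0,1],
  [0,0,0,0,0,0,1],
  [0,0,0,0,0,0,1],
  [0,0,0,0,0,0,1],
  [0,0,0,0,0,0,1],
])

```text
clock: 12.9
position: [0.4839, -0.2472, 0.2334]
ee_rot: [0.0, 0.961, 0.278, 0.0]
contact_force: [0.2, 0.1, -4.6]
width: 0.0447
gripper_force: 63.6
```

```bash
python3 look.py pics/q.png
```

```text
12.9 [ 0.4839 -0.2472  0.2334] [0.0001 0.9607 0.2776 0.0001] 63.59585165977478
bit_tip scene exp [162.9104 254.476 ] got [162.0, 258.9] 0.87 [ 0.4988 -0.2451  0.0564]
bit_tip side exp [324.1459 176.793 ] got [326.5, 176.0] 0.62 [ 0.4771 -0.2513  0.0564]
bit_tip TRI [ 0.4791 -0.2553  0.0457]
router scene exp [162.1005 250.6334] got [158.8, 251.2] 0.58 [ 0.486  -0.2535  0.0664]
router side exp [324.2173 174.2272] got [327.0, 173.5] 0.64 [ 0.4759 -0.2511  0.0664]
router TRI [ 0.4763 -0.2578  0.0596]
router_grip scene exp [146.0815 174.6261] got [149.3, 175.3] 0.75 [ 0.4863 -0.2405  0.2444]
router_grip side exp [325.6258 123.5768] got [324.1, 122.0] 0.93 [ 0.4884 -0.2541  0.2444]
router_grip TRI [ 0.4889 -0.2408  0.249 ]
start_hole scene exp [163.9186 258.8446] got [164.3, 257.4] 0.76 [ 0.4791 -0.2475  0.045 ]
start_hole side exp [324.03   179.7387] got [323.5, 178.2] 0.83 [ 0.4859 -0.2538  0.045 ]
start_hole TRI [ 0.486  -0.2452  0.0513]
```

```bash
python3 -c "
from rig import manip
print(manip.sign_off())"
```

```text
the job is handed in; nothing more can be done
None
```

I handed the job in with the router held upright over the start hole, bit tip about 10 mm above the panel by the arm's own readings and the foot parallel to the batten to within about 1°. The tip measured within about 3 mm of the hole's centre; the last camera check at final height was unreliable, and the sign-off gave no verdict.

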